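# Return bench tools to their outline mats

## Robot

A 6-joint arm with a two-finger parallel gripper is mounted at the origin on the work surface. World frame = base frame: x ahead of the robot, y to its left, z up, the work surface at z = 0. Lengths are in m, angles in degrees, forces in N, time in s.
With the tool pointing down it reaches from about 0.25 to 0.725 m from the base axis. Payload 9.7 kg.
Tool frame: the origin (TCP) lies midway between the tips of the shut fingers; the grasp point (between the pads) lies 19 mm behind it; z points along the fingers, y is the line along which they close (so a half turn about z gives the same grasp; the last joint's range is limited). The gripper opens to 85 mm and grips with 20 to 120 N. Pads are 22 mm wide; open, the fingers measure 114 mm over their backs; the gripper's body (76 mm by 85 mm) begins 54 mm behind the grasp point. The pads swing forward as they close: fully open they stand 13 mm farther back than shut.
Start: joints at [-64.973, 4.979, 10.078, 95.1, 0, 90], TCP at [0.233, -0.498, 0.231] pointing down, gripper open.
Joint ranges: [-179.16, 179.16], [-48.56, 103.87], [-65.8, 70.77], [-126.05, 130.52], [-82.76, 87.17], [-180, 180]. Speed limits (degrees/s): [127.2, 127.2, 147.25, 180, 180, 180].

## Interface

Orientations are given as [roll, pitch, yaw] about the fixed x, y, z axes, in that order (R = Rz(yaw) Ry(pitch) Rx(roll)).
In Python, from workcell import * gives the robot as it stands.
- The arm moves only by the tool servo_tool, never from a script. Its argument "moves" is a list of rows, each a list of 4 numbers: the shift along the world's x, y, z in cm, then the turn about the world's z in rad. A call has 1 to 20 rows; each row is the pose to reach, as a shift and turn from the pose commanded when the call began; what a row does not reach only later rows make up. A row lasts 1/12 s, in which the tool goes at most 41.7 mm and 7.16 degrees, less where a joint would pass 70% of its speed; a pose out of reach is approached as far as the arm can. A call with a gripper value outside its range is refused whole. "claw" is the closure, from 0 (fully open) to 1 (shut), set as the call begins (left out, the last holds). The fingers move at their own pace and stop on an object; "force" is the grip in N (left out, the last holds). Time passes only in rows, so rows that repeat a pose let the fingers close. It gives the time, the measured TCP pose, the force, the opening and the grip force at its end, in the units of the state.
- get_obs(): the state, without advancing time (a new reading comes with each control period).
- camera(name): name is "scene" or "top"; returns the picture (420x560x3 uint8, red, green, blue); there is no depth.
- get_calibration(name): a dict with "fx", "fy", "cx", "cy" (pixels), "rvec" (rotation vector, rad) and "tvec" (3), from world to camera coordinates, as OpenCV has them. Camera axes: x right, y down, z forward; pixel columns grow to the right and rows downward; lengths in m; the calibration is good to about 2 mm. A picture is of the moment at which its call begins. get_calibration takes no time and is no camera call.
- job_done(): hands the job in; it is judged then, once.
The state is a dict: "time": time; "q": joint angles; "qd": joint speeds; "joint_efforts": joint torques, N m; "ee_pos": TCP position; "tcp_rot": TCP orientation; "wrist_force": force on the tool from outside, world axes, zero at the start; "torque": the same for the moment, N m; "opening": finger opening in m; "grasp_force": force on a finger pad.
Only numpy, scipy, OpenCV 4.12 (cv2) and the standard library are available. Lean on these libraries where they do the work, as an engineer would, in place of code of your own. Each camera call takes 0.05 s, during which the arm holds its last target. There are 200 camera calls.

## Task

Tidy the bench: put the wax tin, the sanding block, the block plane and the dowelling jig each flat and upright on the rubber mat that shows its yellow silhouette, centred on the silhouette and lined up with it (either end first will do). Leave the varnish can and the screw jar standing where they are.

Things in the scene. Friction and masses are not known exactly. Their poses are not given: they have to be found in the camera images.
- wax_tin: Round flat wax tin, 62 mm diameter, 28 mm tall, aluminium with a red lid and a white disc on top; about 0.16 kg. Can be gripped across its diameter from any side. Origin: centre of its underside, z up; starts flat on the bench. Belongs on pad_round; its yaw does not matter.
- sanding_block: Cork sanding block with a reddish sole, 108 (its x) x 56 (its y) x 33 mm tall; about 0.1 kg. Grip across the 56 mm (fingers closing along its y). Origin: centre of its underside, z up; starts flat on the bench. Goes on pad_oblong, x along its x.
- block_plane: Dark steel block plane, boat-shaped sole, 108 (its x) x 42 mm (its y, over the parallel middle 50 mm), the ends narrowing to 25 mm; sides 26 mm tall, wood cap to 43 mm, brass knob at +x to 42 mm; about 0.45 kg. Grip the 42 mm (fingers closing along its y). Origin: centre of its underside, z up; starts flat on the bench. Goes on pad_boat, x along its x.
- dowel_jig: Dowelling jig: blue block 44 x 44 x 36 mm tall with two brass bushes on top, a 10 mm steel rod running through it along its x, 108 mm overall, 18 mm up, with a black 26 mm knob, 12 mm thick, at each end; about 0.3 kg. Grip the block across its y (44 mm; fingers closing along y). Origin: centre of its underside, z up; starts flat on the bench. Goes on pad_cross, x along its x.
- pad_round: Fixed dark rubber mat, 126 (its x) x 78 (its y) x 5 mm thick, flat on the bench, a yellow silhouette centred on it: a disc of 68 mm diameter, for the wax tin. Origin: centre of its underside, z up; its top is 5 mm above that. Same after a half turn.
- pad_oblong: Fixed dark rubber mat, 126 (its x) x 78 (its y) x 5 mm thick, flat on the bench, a yellow silhouette centred on it: a plain rectangle 114 (along x) x 62 mm, for the sanding block. Origin: centre of its underside, z up; its top is 5 mm above that. Same after a half turn.
- pad_boat: Fixed dark rubber mat, 126 (its x) x 78 (its y) x 5 mm thick, flat on the bench, a yellow silhouette centred on it: a boat shape 116 (along x) x 45 mm with narrowing ends, for the block plane. Origin: centre of its underside, z up; its top is 5 mm above that. Same after a half turn.
- pad_cross: Fixed dark rubber mat, 126 (its x) x 78 (its y) x 5 mm thick, flat on the bench, a yellow silhouette centred on it: a square of 50 mm with a 16 mm bar through it along x, ending in small crosspieces, 114 mm overall, for the dowelling jig. Origin: centre of its underside, z up; its top is 5 mm above that. Same after a half turn.
- varnish_can: Can of varnish with green label and steel top, 64 mm diameter, 75 mm tall, 0.3 kg, standing loose on the bench among the tools; to be left alone. Origin at the centre of its underside.
- screw_jar: Amber glass jar with a black cap, 60 mm diameter, 70 mm tall, 0.25 kg, standing loose on the bench among the tools; to be left alone. Origin at the centre of its underside. An orange tape measure of 60 x 37 x 54 mm tall (not listed) also stands there: the can, the jar and it share three spots between the tools and mats.

How it is judged:
By the outcome, as a careful person would: the job done as asked, in the order asked, and still so for the second after the job is handed in, with the robot touching nothing.
It also fails if it takes over 112 s, if anything falls off the work surface, if the arm or the gripper's body presses on something with over 40 N, if the wrist force passes 120 N, or if a joint passes its speed limit or range.

## Working session

There is one attempt and no reset: what is moved stays moved. The work goes in short steps, Python scripts to look and compute and a tool call to move; the robot and the scene stay as the last step left them, time stands still between calls to the robot, and variables do not carry over. Pictures are saved under pics/ and viewed, at most 14 in all, crops included, and the job is handed in when it is done.

Besides the shell and the picture viewer there is one more tool, called by a JSON object that holds its "name" and its "arguments". servo_tool: Moves the arm, as the interface text tells. Its arguments: {"type":"object","properties":{"moves":{"type":"array","items":{"type":"array","items":{"type":"number"}}},"claw":{"type":"number"},"force":{"type":"number"}},"required":["moves"]}

```bash
mkdir -p pics
python3 - <<'E'
from workcell import *
import cv2
for n in("top","scene"):
    im=camera(n); cv2.imwrite(f"pics/{n}0.png",im[...,::-1])
    print(get_calibration(n))
print(get_obs())
E
```

```text
{'fx': 385.6288266175991, 'fy': 385.6288266175991, 'cx': 281.58205749518663, 'cy': 212.3088399191445, 'rvec': array([ 2.14088297, -2.18257775,  0.08489764]), 'tvec': array([0.02054764, 0.51101128, 0.85074666])}
{'fx': 489.7896522423453, 'fy': 489.7896522423453, 'cx': 279.30490009049623, 'cy': 211.32975757214905, 'rvec': array([ 2.10044368,  0.88241068, -0.39075751]), 'tvec': array([-0.38214071, -0.21884719,  1.39485783])}
{'time': 0.1, 'q': array([-6.49724649e+01,  5.00831619e+00,  1.00400698e+01,  9.50985553e+01,
       -5.18265355e-04,  9.00022607e+01]), 'qd': array([-0.06720909, -0.0070554 ,  0.2706436 , -0.00243855,  0.03635749,
        0.04169812]), 'joint_efforts': array([ 1.84475255e-03, -5.21561229e+01,  4.65653837e+01,  1.60939875e-02,
        5.69144049e-05, -4.26060424e-06]), 'ee_pos': array([ 0.23259633, -0.49818533,  0.23066006]), 'tcp_rot': array([-1.79933198e+02,  5.20900805e-04,  2.50252749e+01]), 'wrist_force': array([-0.11285274, -0.24179965,  0.45170306]), 'torque': array([-0.01435444,  0.01031404, -0.06088241]), 'grasp_force': 0.0, 'opening': 0.08530766023619304}
```

View pics/top0.png

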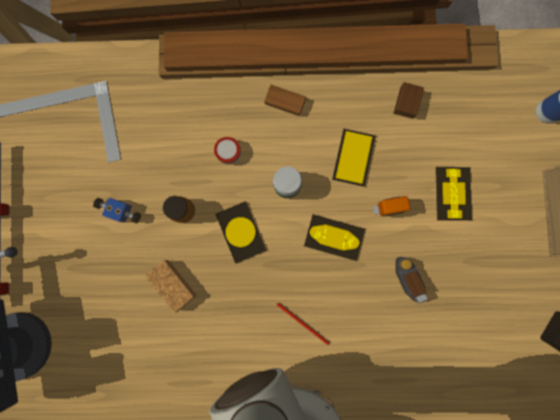

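View pics/scene0.png

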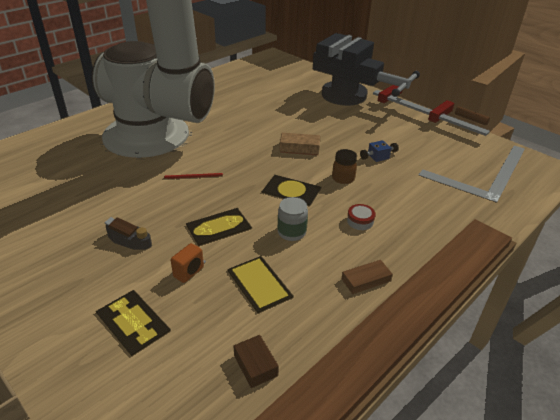

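The top view shows the tin at (227,150), sanding block (172,285), plane (411,280) and jig (117,210). The pads are round (240,232), oblong (354,157), boat (335,237) and cross (454,193). The can is at (287,182), the jar at (178,209) and the tape at (393,206). The scene view agrees.

```bash
cat > h.py <<'E'
import numpy as np,cv2
from workcell import *
def ray(n,uv,z):
    c=get_calibration(n);R=cv2.Rodrigues(c["rvec"])[0];t=np.array(c["tvec"]).ravel()
    uv=np.atleast_2d(np.asarray(uv,float))
    d=np.c_[(uv[:,0]-c["cx"])/c["fx"],(uv[:,1]-c["cy"])/c["fy"],np.ones(len(uv))]@R
    o=-R.T@t
    return (o+d*((z-o[2])/d[:,2])[:,None])[:,:2]
def mask(im,lo,hi,roi):
    h=cv2.cvtColor(im,cv2.COLOR_RGB2HSV);m=cv2.inRange(h,lo,hi)
    x0,y0,x1,y1=roi;k=np.zeros_like(m);k[y0:y1,x0:x1]=m[y0:y1,x0:x1]
    return k
def rect(n,m,z):
    """metric mask centroid and min-area rectangle on the plane z"""
    v,u=np.nonzero(m);p=ray(n,np.c_[u,v],z)*1000
    r=cv2.minAreaRect(p.astype(np.float32));(w,h),a=r[1],r[2]
    if w<h:w,h,a=h,w,a+90
    cov=np.cov(p.T);e=np.linalg.eigh(cov)[1][:,1]
    return dict(n=len(p),cen=p.mean(0).round(1),rc=np.round(r[0],1),size=np.round((w,h),1),ang=round((a+90)%180-90,1),pca=round(np.degrees(np.arctan2(e[1],e[0]))%180,1))
def montage(im,cs,f,w=100,h=75):
    t=[cv2.resize(im[y-h//2:y-h//2+h,x-w//2:x-w//2+w],None,fx=4,fy=4,interpolation=cv2.INTER_CUBIC) for x,y in cs]
    cv2.imwrite(f,np.vstack([np.hstack(t[:2]),np.hstack(t[2:])])[...,::-1])
E
python3 - <<'E'
from h import *
im=camera("top");s=camera("scene")
for k,a,b in(("round",(240,232),(292,189)),("oblong",(354,157),(262,283)),("boat",(335,237),(219,226)),("cross",(454,193),(133,321))):
  for n,i,(x,y) in(("top",im,a),("scene",s,b)):
    r=38
    print(k,n,rect(n,mask(i,(22,150,90),(35,255,255),(x-r,y-r,x+r,y+r)),.005))
montage(im,[(227,150),(172,285),(411,280),(117,210)],"pics/m1.png")
montage(s,[(361,216),(300,146),(128,234),(379,150)],"pics/m2.png")
E
```

```text
round top {'n': 754, 'cen': array([470.2, 108.3]), 'rc': array([469.6, 108.3]), 'size': array([69.8, 69.6]), 'ang': 89.3, 'pca': np.float64(74.6)}
round scene {'n': 367, 'cen': array([469.7, 111.8]), 'rc': array([469. , 113.3]), 'size': array([66.9, 66.5]), 'ang': -45.0, 'pca': np.float64(52.7)}
oblong top {'n': 1392, 'cen': array([ 640.6, -160.5]), 'rc': array([ 640.9, -160.5]), 'size': array([118.1,  66.1]), 'ang': -14.1, 'pca': np.float64(166.0)}
oblong scene {'n': 1420, 'cen': array([ 642.6, -158.3]), 'rc': array([ 640.4, -157.2]), 'size': array([115.7,  63.4]), 'ang': -14.3, 'pca': np.float64(165.8)}
boat top {'n': 918, 'cen': array([ 453.7, -108.7]), 'rc': array([ 453.8, -108.5]), 'size': array([118.9,  48.8]), 'ang': 72.8, 'pca': np.float64(72.8)}
boat scene {'n': 622, 'cen': array([ 458.9, -107.3]), 'rc': array([507.2, -98.4]), 'size': array([174.2, 106.8]), 'ang': 7.8, 'pca': np.float64(14.0)}
cross top {'n': 910, 'cen': array([ 549.9, -387.9]), 'rc': array([ 550.4, -387.7]), 'size': array([117.7,  52.9]), 'ang': -3.4, 'pca': np.float64(178.1)}
cross scene {'n': 1091, 'cen': array([ 551.7, -385.2]), 'rc': array([ 550. , -384.9]), 'size': array([115.6,  51.1]), 'ang': -1.9, 'pca': np.float64(178.2)}
```

View pics/m1.png

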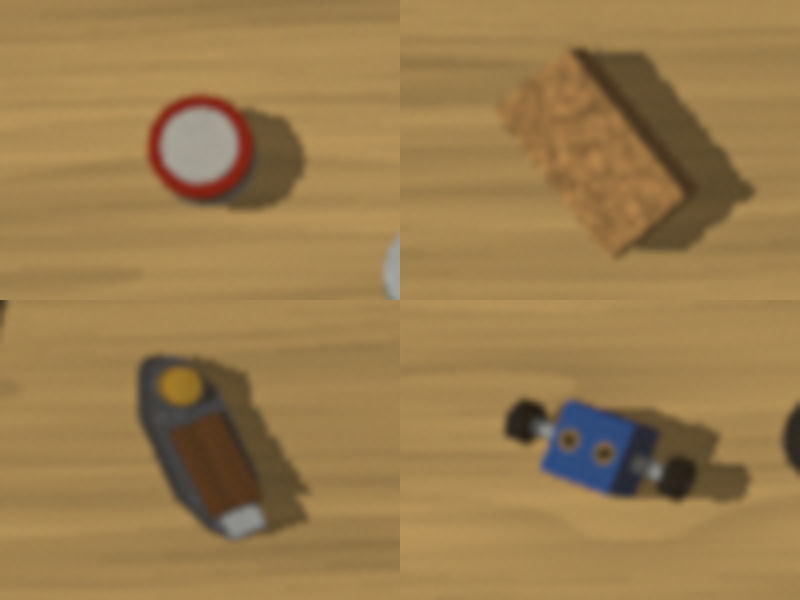

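View pics/m2.png

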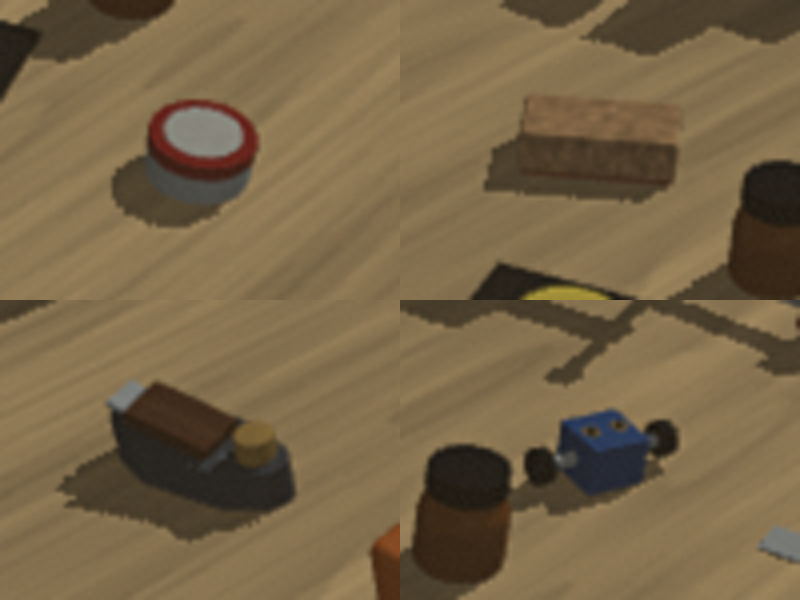

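The 4x crops show all four tools clearly. The block's top corners are at top-view pixels of about (146,274), (166,260), (194,295) and (176,312). The plane's knob end points to the upper left at (406,264), and the jig's knobs are at (103,203) and (136,219).

Run:
```python
from h import *
im=camera("top");s=camera("scene")
def R(x,y,r=22):return(x-r,y-r,x+r,y+r)
C={"top":im,"scene":s}
for n,tin,blk,pl,jg in(("top",(227,150),(172,285),(411,280),(117,210)),("scene",(361,214),(300,146),(128,234),(379,150))):
    i=C[n]
    print(n,"white",rect(n,mask(i,(0,0,110),(180,60,255),R(*tin,13)),.028))
    h=cv2.cvtColor(i,cv2.COLOR_RGB2HSV)
    print(" blue>",rect(n,mask(i,(105,110,95),(125,255,255),R(*jg)),.036), rect(n,mask(i,(105,110,40),(125,255,255),R(*jg)),.036))
    print(" blackknobs",[rect(n,mask(i,(0,0,0),(180,255,48),R(*c,9)),.018) for c in ([(103,203),(136,219)] if n=="top" else [(365,154),(394,147)])])
    print(" brass",rect(n,mask(i,(14,150,90),(26,255,255),R(*((406,264) if n=="top" else (141,231)),7)),.042))
    print(" cap",rect(n,mask(i,(3,110,30),(14,255,130),R(*pl)),.043))
    print(" steel",rect(n,mask(i,(0,0,110),(180,50,255),R(*pl,26)),.036))
    x,y=pl
    print(" dark",rect(n,mask(i,(0,0,0),(180,90,95),R(*pl,26)),.013))
# block corners, top face
a=ray("top",np.array([[98,105],[178,48],[292,190],[215,257]])/4+[122,248],.033)*1000
b=ray("scene",np.array([[126,97],[283,106],[278,147],[120,132]])/4+[250,109],.033)*1000
for q in(a,b):print(q.round(),q.mean(0),cv2.minAreaRect(q.astype(np.float32)))
for c,uv in(("bow0",[[37,360],[40,357]]),("stern",[[235,540]])):pass
print("bow z0",ray("top",np.array([[145,62],[170,55]])/4+[361,243],0.0)*1000,"stern z.03",ray("top",np.array([[235,240]])/4+[361,243],.03)*1000)
```

```text
top white {'n': 259, 'cen': array([660.6, 135.3]), 'rc': array([661.6, 135.1]), 'size': array([40.2, 39.4]), 'ang': -0.4, 'pca': np.float64(99.0)}
 blue> {'n': 225, 'cen': array([525.3, 390.2]), 'rc': array([525.1, 390.7]), 'size': array([40. , 39.8]), 'ang': 70.1, 'pca': np.float64(162.2)} {'n': 238, 'cen': array([525. , 389.1]), 'rc': array([525., 390.]), 'size': array([41.8, 39.7]), 'ang': 69.1, 'pca': np.float64(157.0)}
 blackknobs [{'n': 36, 'cen': array([543.3, 437.3]), 'rc': array([543.2, 437.2]), 'size': array([18.1, 12.4]), 'ang': -20.6, 'pca': np.float64(159.4)}, {'n': 45, 'cen': array([508.2, 346.6]), 'rc': array([508. , 346.7]), 'size': array([18.4, 12.7]), 'ang': -26.0, 'pca': np.float64(159.1)}]
 brass {'n': 83, 'cen': array([ 390.9, -259.3]), 'rc': array([ 390.7, -259.4]), 'size': array([21.8, 17.3]), 'ang': 89.0, 'pca': np.float64(86.8)}
 cap {'n': 305, 'cen': array([ 348.3, -275.4]), 'rc': array([ 348.2, -275.7]), 'size': array([50.2, 29.9]), 'ang': 22.8, 'pca': np.float64(24.1)}
 steel {'n': 57, 'cen': array([ 316.2, -290.8]), 'rc': array([ 316.8, -290.9]), 'size': 
[... 1629 characters left out ...]
529273986816406), 38.27553939819336)
[[299. 249.]
 [381. 320.]
 [414. 277.]
 [329. 213.]] [355.45655566 264.95354871] ((354.4230041503906, 265.5668029785156), (108.23867797851562, 54.71928787231445), 37.635562896728516)
bow z0 [[ 401.85461028 -252.48325912]
 [ 405.58829066 -266.93869476]] stern z.03 [[ 304.94518384 -288.66205343]]
  avg = a.mean(axis, **keepdims_kw)
  ret = um.true_divide(
h.py:18: RuntimeWarning: Degrees of freedom <= 0 for slice
  cov=np.cov(p.T);e=np.linalg.eigh(cov)[1][:,1]
  c *= np.true_divide(1, fact)
  c *= np.true_divide(1, fact)
h.py:19: RuntimeWarning: Mean of empty slice.
  return dict(n=len(p),cen=p.mean(0).round(1),rc=np.round(r[0],1),size=np.round((w,h),1),ang=round((a+90)%180-90,1),pca=round(np.degrees(np.arctan2(e[1],e[0]))%180,1))
```

{"name": "servo_tool", "arguments": {"moves": [[42.8,63.54,-12,1.134],[42.8,63.54,-12,1.134],[42.8,63.54,-12,1.134],[42.8,63.54,-12,1.134],[42.8,63.54,-12,1.134],[42.8,63.54,-12,1.134],[42.8,63.54,-12,1.134],[42.8,63.54,-12,1.134],[42.8,63.54,-12,1.134],[42.8,63.54,-12,1.134],[42.8,63.54,-12,1.134],[42.8,63.54,-12,1.134],[42.8,63.54,-12,1.134],[42.8,63.54,-12,1.134],[42.8,63.54,-12,1.134],[42.8,63.54,-12,1.134],[42.8,63.54,-12,1.134],[42.8,63.54,-12,1.134],[42.8,63.54,-12,1.134],[42.8,63.54,-12,1.134]], "claw": 0, "force": 40}}

```text
time: 1.97
ee_pos: [0.6618, 0.1413, 0.1085]
tcp_rot: [-179.9, -0.0, 90.2]
wrist_force: [0.5, -0.4, -0.7]
opening: 0.0854
grasp_force: 0.0
```

{"name": "servo_tool", "arguments": {"moves": [[0,0,-2,0],[0,0,-4,0],[0,0,-6,0],[0,0,-8,0],[0,0,-9.2,0],[0,0,-10,0],[0,0,-10.6,0],[0,0,-10.8,0],[0,0,-10.8,0],[0,0,-10.8,0]]}}

```text
time: 2.8
ee_pos: [0.6612, 0.1371, 0.0043]
tcp_rot: [179.9, -0.0, 90.0]
wrist_force: [-1.0, -0.2, -0.4]
opening: 0.0852
grasp_force: 0.0
```

{"name": "servo_tool", "arguments": {"moves": [[0,0,0,0],[0,0,0,0],[0,0,0,0],[0,0,0,0],[0,0,0,0],[0,0,0,0],[0,0,0,0],[0,0,0,0]], "claw": 1, "force": 40}}

```text
time: 3.47
ee_pos: [0.6612, 0.1372, 0.0045]
tcp_rot: [179.9, -0.0, 90.0]
wrist_force: [-0.8, 0.3, 5.6]
opening: 0.0601
grasp_force: 43.2
```

{"name": "servo_tool", "arguments": {"moves": [[0,0,1,0],[0,0,3,0],[0,0,6,0],[0,0,9,0],[0,0,11,0],[0,0,12,0],[0,0,12,0],[0,0,12,0],[0,0,12,0],[0,0,12,0]]}}

```text
time: 4.3
ee_pos: [0.6599, 0.1369, 0.1211]
tcp_rot: [-179.8, 0.0, 90.0]
wrist_force: [0.1, -0.1, -1.5]
opening: 0.0603
grasp_force: 43.9
```

Run:
```python
from h import *
im=camera("top");s=camera("scene");print({k:get_obs()[k] for k in("q","wrist_force","opening","grasp_force","ee_pos")})
montage(np.vstack([im,s]),[(227,140),(240,232),(361,620),(300,609)],"pics/a1.png")
```

```text
{'q': array([ 1.17186940e+01,  2.16656754e+01,  1.77450295e+01,  8.62159522e+01,
       -1.59845775e-03,  1.01719362e+02]), 'wrist_force': array([ 0.05477516, -0.29677379, -1.2304936 ]), 'opening': 0.060571579227549875, 'grasp_force': 43.89663577079773, 'ee_pos': array([0.66007795, 0.13691207, 0.12166547])}
```

View pics/a1.png

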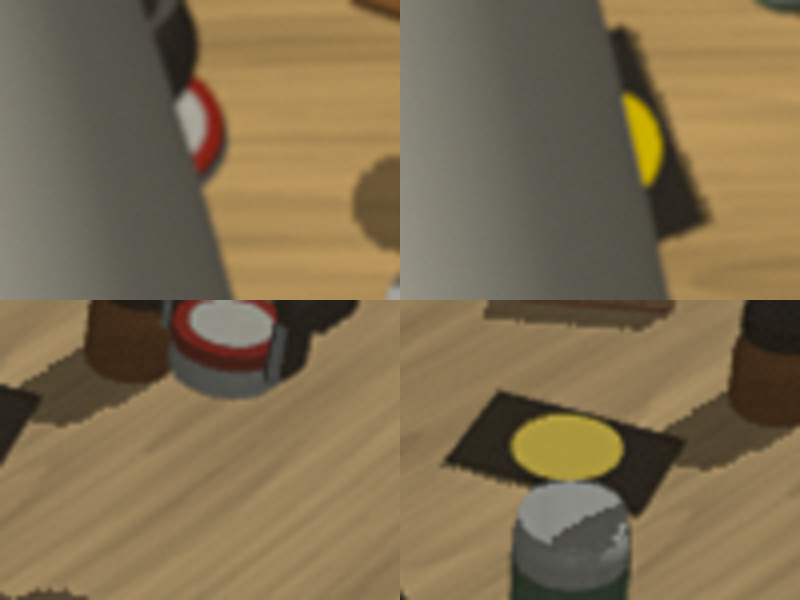

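The tin is held level in the fingers, and the round mat is clear. I'll carry it over.

{"name": "servo_tool", "arguments": {"moves": [[-3,-0.5,0,0],[-7,-1,0,0],[-11,-1.6,0,0],[-15,-2.2,0,0],[-17.5,-2.5,0,0],[-19,-2.7,0,0],[-19,-2.7,0,0],[-19,-2.7,-2,0],[-19,-2.7,-4,0],[-19,-2.7,-6,0],[-19,-2.7,-8,0],[-19,-2.7,-9.5,0],[-19,-2.7,-10.4,0],[-19,-2.7,-10.8,0],[-19,-2.7,-11,0],[-19,-2.7,-11.1,0],[-19,-2.7,-11.1,0],[-19,-2.7,-11.1,0]]}}

```text
time: 5.9
ee_pos: [0.4712, 0.1102, 0.0131]
tcp_rot: [179.9, -0.0, 90.0]
wrist_force: [-0.4, -0.4, -0.5]
opening: 0.0603
grasp_force: 44.3
```

{"name": "servo_tool", "arguments": {"moves": [[0,0,-0.1,0],[0,0,-0.2,0],[0,0,-0.3,0],[0,0,-0.35,0],[0,0,-0.35,0],[0,0,-0.35,0]]}}

```text
time: 6.4
ee_pos: [0.4708, 0.1101, 0.0095]
tcp_rot: [180.0, -0.0, 90.0]
wrist_force: [-2.1, -0.3, 4.9]
opening: 0.0603
grasp_force: 44.8
```

{"name": "servo_tool", "arguments": {"moves": [[0,0,0,0],[0,0,0,0],[0,0,0,0],[0,0,0,0],[0,0,0,0],[0,0,1,0],[0,0,3,0],[0,0,6,0],[0,0,9,0],[0,0,12,0]], "claw": 0}}

```text
time: 7.23
ee_pos: [0.4704, 0.11, 0.1308]
tcp_rot: [180.0, -0.0, 90.0]
wrist_force: [0.8, 0.4, -0.8]
opening: 0.0854
grasp_force: 0.0
```

{"name": "servo_tool", "arguments": {"moves": [[-1,2,0,0.12],[-2,4,0,0.24],[-4,6,0,0.36],[-6,8,0,0.48],[-8,10,0,0.6],[-10,12,0,0.72],[-11,14,0,0.84],[-11.73,15.24,0,0.96],[-11.73,15.24,0,1.08],[-11.73,15.24,0,1.2],[-11.73,15.24,0,1.32],[-11.73,15.24,0,1.44],[-11.73,15.24,0,1.56],[-11.73,15.24,0,1.68],[-11.73,15.24,0,1.8],[-11.73,15.24,0,1.92],[-11.73,15.24,0,2.04],[-11.73,15.24,0,2.16],[-11.73,15.24,0,2.234],[-11.73,15.24,0,2.234]]}}

```text
time: 8.9
ee_pos: [0.3534, 0.2625, 0.1295]
tcp_rot: [-180.0, 0.0, -141.8]
wrist_force: [-0.1, -0.2, -0.6]
opening: 0.0856
grasp_force: 0.0
```

Run:
```python
from h import *
im=camera("top");s=camera("scene");o=get_obs();print(o["q"].round(1),o["ee_pos"],o["tcp_rot"])
r=lambda x,y,r:(x-r,y-r,x+r,y+r)
print(rect("top",mask(im,(0,0,110),(180,60,255),r(240,232,14)),.033),rect("scene",mask(s,(0,0,100),(180,60,255),(275,165,310,192)),.033))
montage(np.vstack([im,s]),[(240,232),(172,285),(292,600),(300,569)],"pics/a2.png")
```

```text
[ 36.6 -11.  -16.5  84.5   0.   -1.2] [0.35339685 0.26249291 0.12933554] [ 1.79999405e+02  2.96164552e-02 -1.42162443e+02]
{'n': 282, 'cen': array([471.3, 108.5]), 'rc': array([470.4, 109.2]), 'size': array([40.5, 40.5]), 'ang': 89.5, 'pca': np.float64(98.5)} {'n': 147, 'cen': array([472. , 111.5]), 'rc': array([481.9, 103.4]), 'size': array([63.3, 41.5]), 'ang': -40.5, 'pca': np.float64(167.6)}
```

View pics/a2.png

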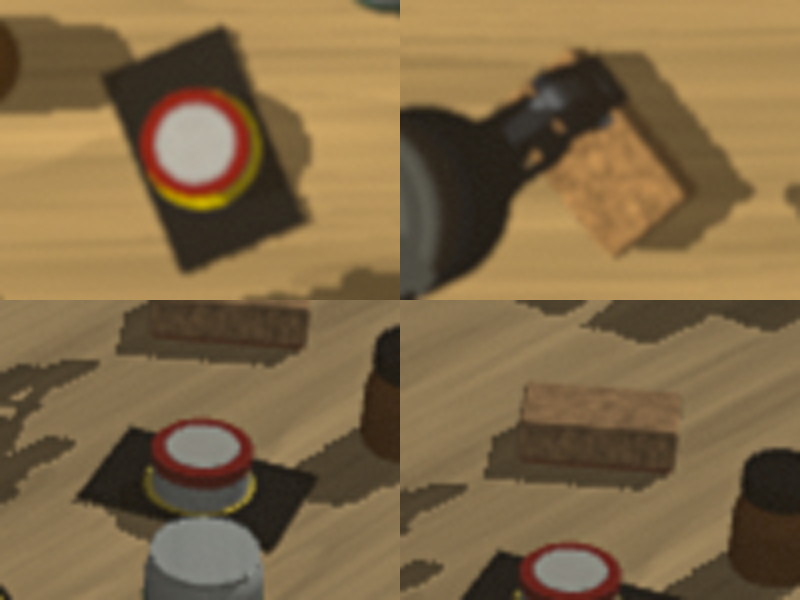

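The tin sits on its disc to about 1 mm, and the gripper is above the sanding block. Next I'll go down and grip it.

{"name": "servo_tool", "arguments": {"moves": [[0,0,-2,0],[0,0,-5,0],[0,0,-8,0],[0,0,-10,0],[0,0,-11.5,0],[0,0,-12.2,0],[0,0,-12.4,0],[0,0,-12.4,0],[0,0,-12.4,0],[0,0,-12.4,0]]}}

```text
time: 9.83
ee_pos: [0.354, 0.2629, 0.006]
tcp_rot: [-180.0, 0.1, -142.0]
wrist_force: [-0.1, 0.2, 0.3]
opening: 0.0852
grasp_force: 0.0
```

{"name": "servo_tool", "arguments": {"moves": [[0,0,0,0],[0,0,0,0],[0,0,0,0],[0,0,0,0],[0,0,0,0],[0,0,0,0],[0,0,0,0],[0,0,0,0]], "claw": 1}}

```text
time: 10.5
ee_pos: [0.3537, 0.2627, 0.0055]
tcp_rot: [180.0, 0.1, -142.0]
wrist_force: [-1.2, 0.2, 6.3]
opening: 0.0554
grasp_force: 43.4
```

Run:
```python
from h import *
im=camera("top")
m=cv2.bitwise_or(mask(im,(0,150,60),(8,255,255),(220,210,262,252)),mask(im,(172,150,60),(180,255,255),(220,210,262,252)))
p=cv2.findContours(m,0,1)[0];p=max(p,key=len)[:,0]
(c,r)=cv2.minEnclosingCircle(p);print("lid",c,r,ray("top",c,.033)*1000)
y=mask(im,(22,150,90),(35,255,255),(215,205,265,260));v,u=np.nonzero(y)
q=ray("top",np.c_[u,v],.005)*1000
for c in((470,108),(469,108),(471,109)):print(c,np.sort(np.hypot(*(q-c).T))[-8:].round(1))
# outer arc circle fit
a=np.degrees(np.arctan2(*(q-[470,108]).T)).round(-1);rr=np.hypot(*(q-[470,108]).T)
for k in np.unique(a):print(k,rr[a==k].max().round(1),end="; ")
```

```text
lid (237.84906005859375, 230.3207550048828) 13.865800857543945 [[471.89389676 109.52171479]]
(470, 108) [35.2 35.2 35.3 35.3 35.5 35.5 35.7 35.8]
(469, 108) [34.4 34.4 34.5 34.5 34.5 34.8 34.8 34.9]
(471, 109) [36.1 36.2 36.2 36.2 36.2 36.4 36.4 36.7]
-180.0 32.2; -170.0 33.2; -160.0 32.4; -150.0 33.3; -140.0 33.7; -130.0 33.3; -120.0 33.9; -110.0 34.9; -100.0 35.5; -90.0 35.3; -80.0 35.5; -70.0 35.7; -60.0 35.8; -50.0 35.2; 130.0 34.1; 140.0 33.8; 150.0 33.6; 160.0 32.6; 170.0 33.3; 180.0 32.3;
```

{"name": "servo_tool", "arguments": {"moves": [[0,0,1,0],[0,0,3,0],[0,0,6,0],[0,0,9,0],[0,0,11,0],[0,0,12.5,0],[0,0,12.5,0],[0,0,12.5,0]]}}

```text
time: 11.22
ee_pos: [0.3536, 0.2626, 0.1302]
tcp_rot: [-180.0, 0.1, -142.0]
wrist_force: [-0.3, -0.2, -1.3]
opening: 0.0552
grasp_force: 42.6
```

{"name": "servo_tool", "arguments": {"moves": [[1.4,-2,0,-0.05],[3.5,-5.1,0,-0.15],[5.5,-8.1,0,-0.23],[7.6,-11.2,0,-0.3],[9.7,-14.2,0,-0.38],[11.8,-17.3,0,-0.46],[13.8,-20.3,0,-0.53],[15.9,-23.4,0,-0.6],[18,-26.4,0,-0.67],[20,-29.4,0,-0.74],[22.1,-32.5,0,-0.8],[24.2,-35.5,0,-0.86],[26,-38.2,0,-0.911],[27.4,-40.2,0,-0.911],[28.3,-41.6,0,-0.911],[28.73,-42.2,0,-0.911],[28.73,-42.2,0,-0.911],[28.73,-42.2,0,-0.911],[28.73,-42.2,0,-0.911]]}}

```text
time: 12.8
ee_pos: [0.6401, -0.1585, 0.1294]
tcp_rot: [180.0, -0.1, 165.8]
wrist_force: [0.3, -0.1, -1.3]
opening: 0.0556
grasp_force: 42.8
```

{"name": "servo_tool", "arguments": {"moves": [[0,0,-2,0],[0,0,-4,0],[0,0,-6,0],[0,0,-6,0],[0,0,-6,0]]}}

```text
time: 13.22
ee_pos: [0.6397, -0.1584, 0.0694]
tcp_rot: [180.0, -0.1, 165.9]
wrist_force: [-0.2, -0.9, 0.3]
opening: 0.0549
grasp_force: 42.8
```

Run:
```python
from h import *
im=camera("top");s=camera("scene");o=get_obs();print(o["q"].round(1),o["ee_pos"],o["tcp_rot"],o["opening"])
montage(np.vstack([im,s]),[(354,157),(240,232),(262,690),(262,660)],"pics/a3.png")
```

```text
[-13.9  19.8   9.9  79.9   0.    0.2] [ 0.64107555 -0.15912405  0.071564  ] [1.79997667e+02 1.04274916e-01 1.65840513e+02] 0.05578096125698558
```

View pics/a3.png

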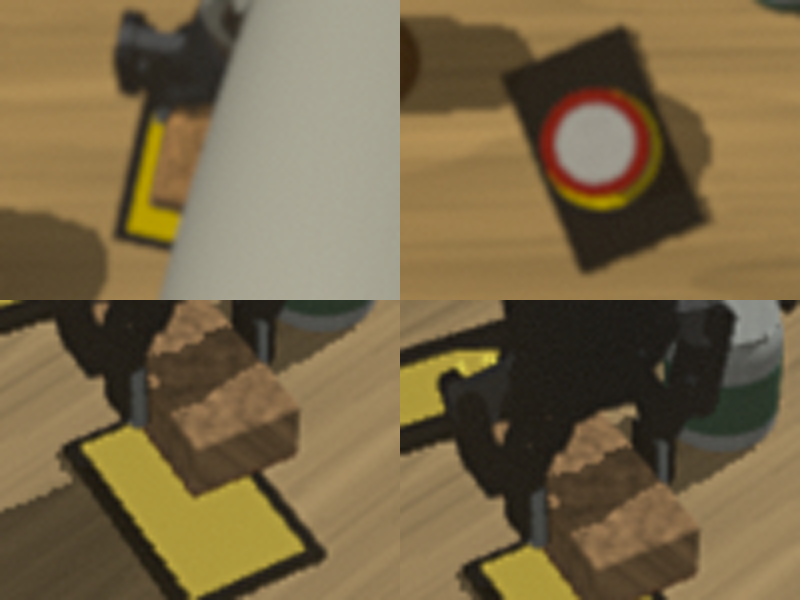

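The block hangs level and in line over its mat, with the right-hand finger clear of the can. I'll lower it now.

{"name": "servo_tool", "arguments": {"moves": [[0,0,-1.5,0],[0,0,-3,0],[0,0,-4.3,0],[0,0,-5,0],[0,0,-5.5,0],[0,0,-5.8,0],[0,0,-6,0],[0,0,-6,0],[0,0,-6,0]]}}

```text
time: 14.07
ee_pos: [0.6411, -0.1597, 0.0106]
tcp_rot: [180.0, 0.1, 165.8]
wrist_force: [-0.1, 0.9, 3.0]
opening: 0.0551
grasp_force: 43.3
```

{"name": "servo_tool", "arguments": {"moves": [[0,0,0,0],[0,0,0,0],[0,0,0,0],[0,0,0,0],[0,0,0,0],[0,0,1,0],[0,0,3,0],[0,0,6,0],[0,0,9,0],[0,0,12,0]], "claw": 0}}

```text
time: 14.9
ee_pos: [0.6404, -0.1595, 0.1319]
tcp_rot: [-180.0, 0.0, 165.8]
wrist_force: [0.6, -0.3, 0.8]
opening: 0.0855
grasp_force: 0.0
```

{"name": "servo_tool", "arguments": {"moves": [[-3,-1.1,0,0.1],[-6.5,-2.5,0,0.2],[-10,-3.9,0,0.3],[-13.5,-5.3,0,0.4],[-17,-6.7,0,0.5],[-20.5,-8,0,0.6],[-24,-9.4,0,0.632],[-26.5,-10.4,0,0.632],[-28,-11,0,0.632],[-28.65,-11.25,0,0.632],[-28.65,-11.25,0,0.632],[-28.65,-11.25,-1,0.632],[-28.65,-11.25,-1,0.632]]}}

```text
time: 15.98
ee_pos: [0.3546, -0.2715, 0.1182]
tcp_rot: [179.9, -0.0, -158.0]
wrist_force: [-0.4, 0.4, -0.3]
opening: 0.0853
grasp_force: 0.0
```

Run:
```python
from h import *
im=camera("top");s=camera("scene");o=get_obs();print(o["q"].round(1),o["ee_pos"],o["tcp_rot"],o["opening"])
r=lambda x,y,r:(x-r,y-r,x+r,y+r)
y=mask(im,(22,150,90),(35,255,255),r(354,157,38));print("yellow left",(y>0).sum())
montage(np.vstack([im,s]),[(354,157),(411,280),(262,690),(128,654)],"pics/a4.png")
```

```text
[-37.4  -9.9 -16.7  83.3   0.  -59.5] [ 0.35466272 -0.27141082  0.11893502] [ 1.79919228e+02 -3.86648535e-02 -1.57915950e+02] 0.08575449913798247
yellow left 221
```

View pics/a4.png

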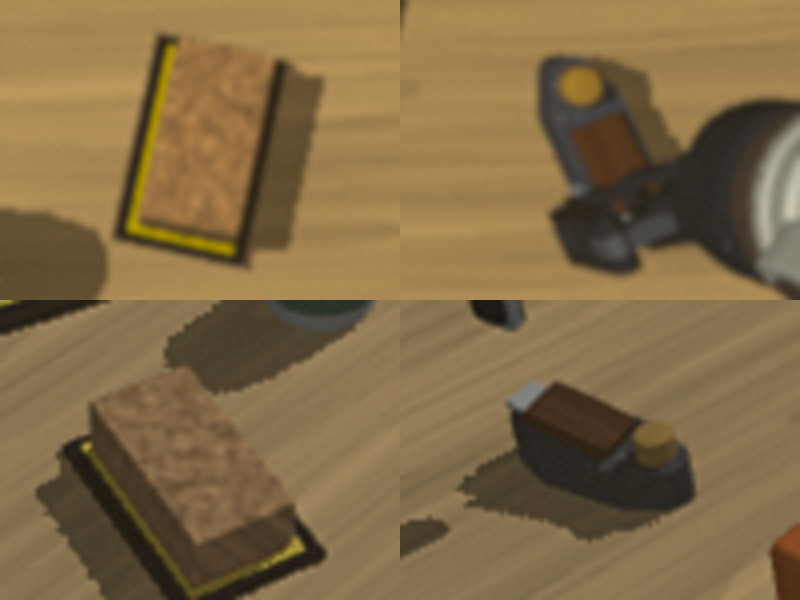

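The block is on its mat and aligned, with yellow showing on the near sides. I'll check its corners and go down on the plane.

Run:
```python
from h import *
a=ray("top",np.array([[178,37],[275,62],[240,238],[142,216]])/4+[304,120],.038)*1000
b=ray("scene",np.array([[90,105],[193,68],[295,207],[192,245]])/4+[212,233],.038)*1000
for q in(a,b):print(q.round(),q.mean(0).round(1),cv2.minAreaRect(q.astype(np.float32)))
```

```text
[[ 697. -145.]
 [ 681. -200.]
 [ 580. -176.]
 [ 594. -122.]] [ 638.2 -160.8] ((638.716796875, -160.79879760742188), (56.57413101196289, 106.57255554199219), 76.74168395996094)
[[ 587. -173.]
 [ 602. -118.]
 [ 703. -148.]
 [ 687. -199.]] [ 644.8 -159.5] ((644.6648559570312, -160.43292236328125), (56.638282775878906, 105.03141021728516), 73.38827514648438)
```

{"name": "servo_tool", "arguments": {"moves": [[0,0,-2,0],[0,0,-5,0],[0,0,-8,0],[0,0,-10,0],[0,0,-11,0],[0,0,-11.5,0],[0,0,-11.5,0],[0,0,-11.5,0],[0,0,-11.5,0]]}}

```text
time: 16.83
ee_pos: [0.355, -0.2726, 0.0062]
tcp_rot: [-179.9, 0.1, -158.0]
wrist_force: [0.1, -0.1, -1.0]
opening: 0.0851
grasp_force: 0.0
```

{"name": "servo_tool", "arguments": {"moves": [[0,0,0,0],[0,0,0,0],[0,0,0,0],[0,0,0,0],[0,0,0,0],[0,0,0,0],[0,0,0,0],[0,0,0,0],[0,0,0,0]], "claw": 1, "force": 60}}

```text
time: 17.58
ee_pos: [0.3546, -0.2725, 0.0055]
tcp_rot: [-179.9, 0.0, -158.0]
wrist_force: [-0.7, -0.5, 6.2]
opening: 0.0407
grasp_force: 62.6
```

{"name": "servo_tool", "arguments": {"moves": [[0,0,1,0],[0,0,3,0],[0,0,6,0],[0,0,9,0],[0,0,11,0],[0,0,12,0],[0,0,12,0]]}}

```text
time: 18.17
ee_pos: [0.3548, -0.2726, 0.1269]
tcp_rot: [-179.9, 0.1, -158.0]
wrist_force: [0.0, -0.4, -3.0]
opening: 0.0409
grasp_force: 61.8
```

{"name": "servo_tool", "arguments": {"moves": [[1,1.6,0,0.08],[2.5,4.1,0,0.2],[4,6.6,0,0.32],[5.5,9.1,0,0.44],[7,11.6,0,0.56],[8.5,14,0,0.68],[9.5,15.8,0,0.79],[9.97,16.48,0,0.887],[9.97,16.48,0,0.887],[9.97,16.48,-2,0.887],[9.97,16.48,-5,0.887],[9.97,16.48,-7.5,0.887],[9.97,16.48,-9.5,0.887],[9.97,16.48,-10.5,0.887],[9.97,16.48,-11,0.887],[9.97,16.48,-11,0.887],[9.97,16.48,-11,0.887]]}}

```text
time: 19.58
ee_pos: [0.4541, -0.1076, 0.0154]
tcp_rot: [-180.0, -0.0, -107.2]
wrist_force: [-1.0, 0.8, -3.5]
opening: 0.0408
grasp_force: 61.6
```

Run:
```python
from h import *
im=camera("top");s=camera("scene");o=get_obs();print(o["q"].round(1),o["ee_pos"],o["tcp_rot"],o["opening"])
montage(np.vstack([im,s]),[(335,237),(354,157),(219,645),(262,690)],"pics/a5.png")
```

```text
[-13.3  -5.  -23.8  71.1  -0.  -86.1] [ 0.45463735 -0.10753423  0.01603811] [-1.79892306e+02  7.07269922e-03 -1.07195162e+02] 0.040537309232167806
```

View pics/a5.png

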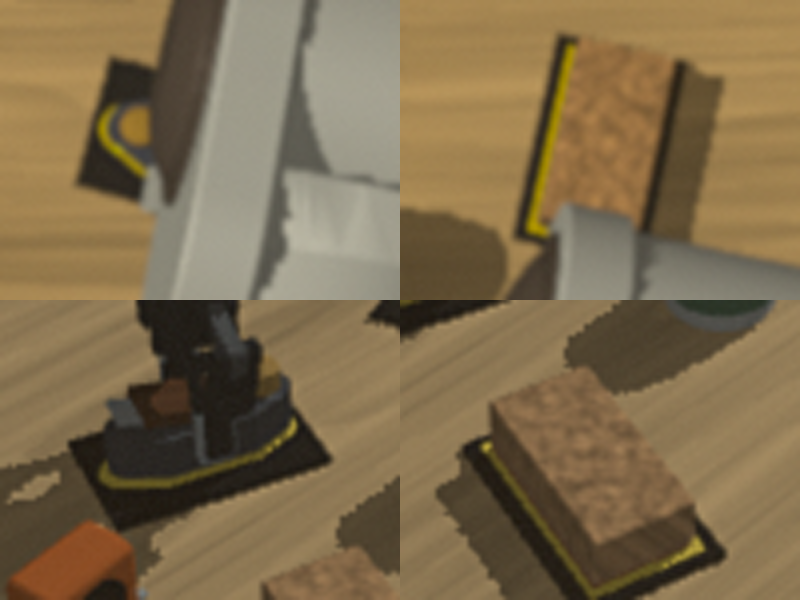

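The plane is held level just above the boat silhouette, with an even yellow rim visible. I'll set it down, release, and move to the jig.

{"name": "servo_tool", "arguments": {"moves": [[0,0,-0.15,0],[0,0,-0.3,0],[0,0,-0.4,0],[0,0,-0.5,0],[0,0,-0.53,0],[0,0,-0.53,0],[0,0,-0.53,0]]}}

```text
time: 20.27
ee_pos: [0.454, -0.1073, 0.0105]
tcp_rot: [-180.0, 0.0, -107.2]
wrist_force: [-4.5, 1.4, 7.3]
opening: 0.0409
grasp_force: 63.0
```

{"name": "servo_tool", "arguments": {"moves": [[0,0,0,0],[0,0,0,0],[0,0,0,0],[0,0,0,0],[0,0,0,0],[0,0,0,0],[0,0,1,0],[0,0,3,0],[0,0,6,0],[0,0,9,0],[0,0,12,0],[0,0,12,0]], "claw": 0}}

```text
time: 21.27
ee_pos: [0.4561, -0.1078, 0.1362]
tcp_rot: [-179.5, 0.0, -107.2]
wrist_force: [0.6, 0.4, 0.2]
opening: 0.0854
grasp_force: 0.0
```

{"name": "servo_tool", "arguments": {"moves": [[0.4,2,0,0],[0.9,6,0,0],[1.4,10,0,0],[2,14,0,0],[2.6,18,0,0],[3.1,22,0,0],[3.7,26,0,0],[4.3,30,0,0],[4.9,34,0,-0.02],[5.5,38,0,-0.04],[6.1,42,0,-0.058],[6.6,46,0,-0.058],[6.9,48.5,0,-0.058],[7.14,49.9,0,-0.058],[7.14,49.9,0,-0.058],[7.14,49.9,0,-0.058],[7.14,49.9,0,-0.058]]}}

```text
time: 22.68
ee_pos: [0.5252, 0.3911, 0.1297]
tcp_rot: [180.0, -0.0, -110.5]
wrist_force: [0.0, -0.7, -0.7]
opening: 0.0856
grasp_force: 0.0
```

Run:
```python
from h import *
im=camera("top");s=camera("scene");o=get_obs();print(o["q"].round(1),o["ee_pos"],o["tcp_rot"],o["opening"])
montage(np.vstack([im,s]),[(335,237),(117,210),(219,645),(379,570)],"pics/a6.png")
```

```text
[ 36.6  18.7  14.9  86.1  -0.  -32.8] [0.52540961 0.39070372 0.1299419 ] [-1.79987278e+02  6.46044926e-03 -1.10550572e+02] 0.08542417924359716
```

View pics/a6.png

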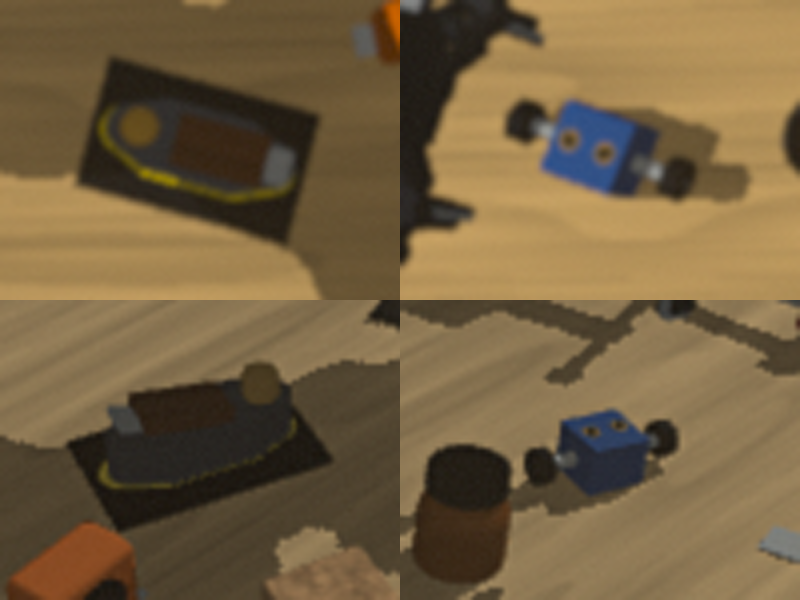

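The plane sits on its silhouette, and the gripper is over the jig (blue block at about (119,210)). I'll go down and grip.

{"name": "servo_tool", "arguments": {"moves": [[0,0,-2,0],[0,0,-5,0],[0,0,-8,0],[0,0,-10,0],[0,0,-11.5,0],[0,0,-12.1,0],[0,0,-12.3,0],[0,0,-12.3,0],[0,0,-12.3,0]]}}

```text
time: 23.53
ee_pos: [0.526, 0.3919, 0.0081]
tcp_rot: [-179.9, 0.1, -110.5]
wrist_force: [0.8, -0.1, 0.1]
opening: 0.0851
grasp_force: 0.0
```

{"name": "servo_tool", "arguments": {"moves": [[0,0,0,0],[0,0,0,0],[0,0,0,0],[0,0,0,0],[0,0,0,0],[0,0,0,0],[0,0,0,0],[0,0,0,0],[0,0,0,0]], "claw": 1}}

```text
time: 24.28
ee_pos: [0.5255, 0.3921, 0.0073]
tcp_rot: [-180.0, 0.1, -110.5]
wrist_force: [-1.0, 0.3, 6.4]
opening: 0.0432
grasp_force: 63.0
```

{"name": "servo_tool", "arguments": {"moves": [[0,0,1,0],[0,0,3,0],[0,0,6,0],[0,0,9,0],[0,0,11,0],[0,0,12,0],[0,0,12,0],[0,0,12,0]]}}

```text
time: 24.95
ee_pos: [0.5252, 0.3916, 0.1256]
tcp_rot: [180.0, -0.0, -110.5]
wrist_force: [-1.1, -0.1, -3.9]
opening: 0.043
grasp_force: 62.1
```

{"name": "servo_tool", "arguments": {"moves": [[0.1,-2,0,-0.05],[0.2,-6,0,-0.1],[0.3,-10,0,-0.16],[0.4,-14,0,-0.22],[0.5,-18,0,-0.28],[0.6,-22,0,-0.35],[0.7,-26,0,-0.41],[0.8,-30,0,-0.47],[0.9,-34,0,-0.54],[1,-38,0,-0.6],[1.1,-42,0,-0.66],[1.2,-46,0,-0.73],[1.3,-50,0,-0.8],[1.5,-54,0,-0.86],[1.7,-58,0,-0.92],[1.9,-62,0,-0.99],[2.1,-66,0,-1.06],[2.3,-70,0,-1.13],[2.4,-73.5,0,-1.19],[2.52,-76,0,-1.246]]}}

```text
time: 26.62
ee_pos: [0.549, -0.3709, 0.1233]
tcp_rot: [179.9, -0.2, 177.8]
wrist_force: [0.2, 0.6, -3.9]
opening: 0.043
grasp_force: 62.0
```

{"name": "servo_tool", "arguments": {"moves": [[0,-1.3,0,0],[0,-1.81,0,0],[0,-1.81,0,0],[0,-1.81,-2,0],[0,-1.81,-4,0],[0,-1.81,-6,0],[0,-1.81,-8,0],[0,-1.81,-9.5,0],[0,-1.81,-10.3,0],[0,-1.81,-10.3,0],[0,-1.81,-10.3,0],[0,-1.81,-10.3,0]]}}

```text
time: 27.62
ee_pos: [0.5512, -0.3862, 0.0249]
tcp_rot: [-179.9, 0.1, 178.2]
wrist_force: [0.1, -1.3, -2.6]
opening: 0.0433
grasp_force: 62.1
```

Run:
```python
from h import *
im=camera("top");s=camera("scene");o=get_obs();print(o["q"].round(1),o["ee_pos"],o["tcp_rot"],o["opening"])
montage(np.vstack([im,s]),[(454,193),(335,237),(133,735),(219,645)],"pics/a7.png")
```

```text
[-35.   22.5   8.1  75.5   0.  -33.2] [ 0.55118768 -0.38655229  0.0250409 ] [-1.79933499e+02  1.05073611e-01  1.78143666e+02] 0.04299620205422231
```

View pics/a7.png

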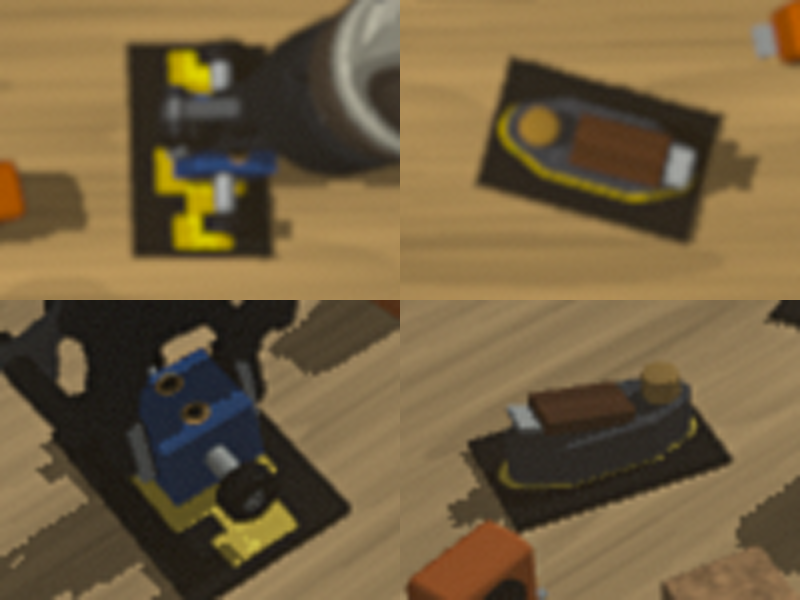

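The jig is lined up about 13 mm above its cross, so I'll lower and release it.

{"name": "servo_tool", "arguments": {"moves": [[0,0,-0.4,0],[0,0,-0.8,0],[0,0,-1.1,0],[0,0,-1.2,0],[0,0,-1.25,0],[0,0,-1.25,0],[0,0,-1.25,0]]}}

```text
time: 28.3
ee_pos: [0.5505, -0.3865, 0.0123]
tcp_rot: [-180.0, 0.0, 178.1]
wrist_force: [-3.3, 1.5, 8.4]
opening: 0.0427
grasp_force: 63.5
```

{"name": "servo_tool", "arguments": {"moves": [[0,0,0,0],[0,0,0,0],[0,0,0,0],[0,0,0,0],[0,0,0,0],[0,0,0,0],[0,0,1,0],[0,0,3,0],[0,0,6,0],[0,0,9,0],[0,0,12,0],[-4,0,14,0],[-8,0,14,0],[-12,0,14,0],[-16,0,14,0],[-20,0,14,0],[-20,0,14,0],[-20,0,14,0]], "claw": 0}}

```text
time: 29.8
ee_pos: [0.3491, -0.3867, 0.1525]
tcp_rot: [-179.9, 0.1, 178.0]
wrist_force: [-0.1, 0.9, 0.8]
opening: 0.0854
grasp_force: 0.0
```

Run:
```python
from h import *
im=camera("top");s=camera("scene");o=get_obs();print(o["q"].round(1),o["ee_pos"],o["tcp_rot"],o["opening"])
C={"top":im,"scene":s}
R=lambda x,y,r:(x-r,y-r,x+r,y+r)
print("jig top",rect("top",mask(im,(105,110,95),(125,255,255),R(454,193,25)),.041),"before 525.3 390.2 vs grip 525.4 392.0")
print("brass",rect("top",mask(im,(14,150,70),(26,255,255),R(321,231,7)),.047))
print("cap",rect("top",mask(im,(3,110,30),(14,255,130),R(340,237,24)),.048))
print("steel",rect("top",mask(im,(0,0,110),(180,50,255),R(355,240,10)),.041))
print("pl offsets: boat pad cen 453.8 -108.6 ang 72.8")
for n,c in(("top",(240,232)),("top",(354,157))):
    y=mask(C[n],(22,150,90),(35,255,255),R(*c,38));print(rect(n,y,.005))
cs=[(454,193),(335,237),(133,735),(219,645)]
montage(np.vstack([im,s]),cs,"pics/a8.png")
```

```text
[-47.8   0.2  -3.7  86.    0.  -45.9] [ 0.35101641 -0.38668103  0.15184655] [-1.79944608e+02  7.19664899e-02  1.78102318e+02] 0.08525709401008826
jig top {'n': 342, 'cen': array([ 550.7, -380.7]), 'rc': array([ 551.7, -381.6]), 'size': array([52.1, 40.4]), 'ang': 88.8, 'pca': np.float64(96.4)} before 525.3 390.2 vs grip 525.4 392.0
brass {'n': 70, 'cen': array([465.5, -72.2]), 'rc': array([465.1, -72.3]), 'size': array([18.7, 18.6]), 'ang': -46.3, 'pca': np.float64(92.1)}
cap {'n': 303, 'cen': array([ 452.2, -115.9]), 'rc': array([ 453. , -115.5]), 'size': array([51. , 30.4]), 'ang': 72.9, 'pca': np.float64(74.8)}
steel {'n': 49, 'cen': array([ 442.1, -149. ]), 'rc': array([ 441.8, -149.2]), 'size': array([19.9, 11. ]), 'ang': -2.1, 'pca': np.float64(167.9)}
pl offsets: boat pad cen 453.8 -108.6 ang 72.8
{'n': 83, 'cen': array([449.8,  97.6]), 'rc': array([456.5,  97.2]), 'size': array([67. , 29.1]), 'ang': -47.3, 'pca': np.float64(130.0)}
{'n': 219, 'cen': array([ 623.7, -139.1]), 'rc': array([ 634.2, -135.3]), 'size': array([129.5,  57.2]), 'ang': 14.3, 'pca': np.float64(6.1)}
```

View pics/a8.png

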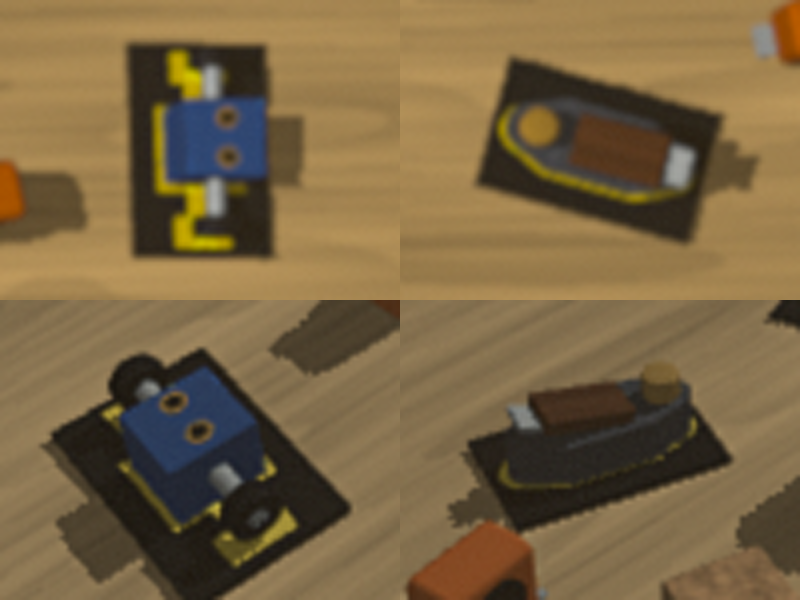

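The jig's bushes are at about (461,190) and the plane is centred on its silhouette. I'll do a last numeric check of the jig, can and jar, and hand in if it's fine.

Run:
```python
from h import *
b=ray("top",np.array([[227,118],[228,156],[187,97],[267,97],[267,180],[187,180]])/4+[404,156],.041)*1000
print("top bushes",b[:2].round(1),b[:2].mean(0),"face",b[2:].mean(0).round(1),"pad 549.9 -387.9 ang 178")
c=ray("scene",np.array([[174,101],[200,131]])/4+[83,735-37-420],.041)*1000
print("scene",c.round(1),c.mean(0),"pad 551.7 -385.2")
```

```text
top bushes [[ 561.6 -389.2]
 [ 540.3 -388.4]] [ 550.92163056 -388.84047008] face [ 550.1 -388.5] pad 549.9 -387.9 ang 178
scene [[ 541.5 -384. ]
 [ 563.9 -384.9]] [ 552.66108388 -384.43902598] pad 551.7 -385.2
```

All four tools are centred to about 1–2 mm, the can and jar are untouched, and the arm is clear.

```bash
python3 -c "
from workcell import *
print(job_done())"
```

```text
the job is handed in; nothing more can be done
None
```

The wax tin, sanding block, block plane and dowelling jig are each on their own mat, centred to about 2 mm and lined up to within about 1°; I left the varnish can and screw jar alone, and the job is handed in at about 30 s.

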